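Pack the bench supplies and scan the crate out

TASK

Put the aerosol can, the squeeze bottle and the squat jar that stand on the bench into the three empty padded cells of the crate, one per cell in any order, each set down gently, standing upright on its pad and let go. Then scan the crate out: squeeze the trigger of the hand scanner beside it fully, hold it for half a second and let it spring back. Do not knock over, push about or take away the containers already packed or the tin, the pen pot and the pliers.

Things in the scene. Friction and masses are not known exactly. Their poses are not given: they have to be found in the camera images.
- can: Aerosol can, plain bare metal: body diameter 52 mm up to 118 mm, then a short shoulder and a white cap 42 mm in diameter, 150 mm high in all; it stands loose on the bench and must go into the crate. Origin: centre of the underside, z up.
- bottle: Squeeze bottle, plain white plastic: body diameter 48 mm up to 106 mm, then a grey 26 mm collar and a thin spout, 140 mm high in all; it stands loose on the bench and must go into the crate. Origin: centre of the underside, z up.
- jar: Squat jar, white with a paper label and a flush steel lid: diameter 56 mm, 100 mm high; it stands loose on the bench and must go into the crate. Origin: centre of the underside, z up.
- crate: Grey plastic crate fixed on the bench, open on top, 173 (its x) by 257 (its y) by 55 mm high; walls, floor and rim-high dividers 5 mm thick. Six square cells, 79 mm inside, centred at x = -42 and 42 mm, y = -84, 0 and 84 mm: three hold a container already, three are empty but for a pad. Origin: centre of the underside, z up.
- pad0: Black rubber pad, 74 mm square, 6 mm thick, fixed on the floor of one of the three empty crate cells (its top is 11 mm above the bench); which cells are empty changes. Origin: centre of the pad's underside, also the cell's centre; axes parallel to the crate's.
- pad1: Black rubber pad, 74 mm square, 6 mm thick, fixed on the floor of one of the three empty crate cells (its top is 11 mm above the bench); which cells are empty changes. Origin: centre of the pad's underside, also the cell's centre; axes parallel to the crate's.
- pad2: Black rubber pad, 74 mm square, 6 mm thick, fixed on the floor of one of the three empty crate cells (its top is 11 mm above the bench); which cells are empty changes. Origin: centre of the pad's underside, also the cell's centre; axes parallel to the crate's.
- packed_can: Already packed, loose in one of the crate's cells, which changes; stands on the crate's floor, 5 mm above the bench: aerosol can, plain bare metal: body diameter 52 mm up to 118 mm, then a short shoulder and a white cap 42 mm in diameter, 150 mm high in all. Leave it alone. Origin: centre of the underside, z up.
- packed_bottle: Already packed, loose in one of the crate's cells, which changes; stands on the crate's floor, 5 mm above the bench: squeeze bottle, plain white plastic: body diameter 48 mm up to 106 mm, then a grey 26 mm collar and a thin spout, 140 mm high in all. Leave it alone. Origin: centre of the underside, z up.
- packed_jar: Already packed, loose in one of the crate's cells, which changes; stands on the crate's floor, 5 mm above the bench: squat jar, white with a paper label and a flush steel lid: diameter 56 mm, 100 mm high. Leave it alone. Origin: centre of the underside, z up.
- tin: Bystander: rectangular steel tin with a paper label, 80 mm (its x) by 50 mm (its y), 100 mm high, with a black screw cap up to 113 mm. Origin: centre of the underside, z up.
- pen_pot: Bystander: dark steel pen pot, diameter 66 mm, 90 mm high, with pens up to 142 mm high, within 30 mm of the axis. Origin: centre of the underside, z up.
- pliers: Bystander: small pliers lying flat, 105 mm long (its x, jaws at +x), 50 mm wide at the handles, 14 mm high. Origin: middle, on the bench, z up.
- scanner: Grey pistol-shaped hand scanner lying on its side in a fixed steel cradle, nose (+y) to the crate, grip along -x. In mm: head x -25 to 25 (nose +-29), y -45 to 56, z 42 to 88; grip x -120 to -25, y -41 to -7, z 50 to 80; cradle base x -120 to 30, y +-42, 8 high, posts under the head and under the grip's end (x -119 to -105). Origin: on the bench below the head's centre, z up.
- trigger (a joint): Scanner trigger: black lever 48 mm long, 8 mm thick, z 55 to 75 mm, hinged on an upright axis at x = -27, y = 12 mm of the scanner; runs along -x on the +y side of the grip. 0 = released, 0.35 rad = fully squeezed, free end swung towards the grip. A spring returns it: 2 N to start, 7 N fully squeezed.
- squeeze (a point): Where to squeeze, from above: midway between the grip's back and the face of the fully squeezed trigger, at x = -61, y = -18 mm of the scanner, 67 mm above the bench. Axes as the scanner's: close along its y. At rest the trigger's face is 34 mm to +y and the grip's back 23 mm to -y of this point; squeezed they are about 45 mm apart.
Not all that is in view belongs to the job. What is shaped like the can but red is not meant.

How it is judged:
By the outcome, as a careful person would: the job done as asked, in the order asked, and still so for the second after the job is handed in, with the robot touching nothing.
It also fails if it takes over 72 s, if anything falls off the work surface, if the arm or the gripper's body presses on something with over 40 N, if the wrist force passes 120 N, or if a joint passes its speed limit or range.

ROBOT

A 6-joint arm with a two-finger parallel gripper is mounted at the origin on the work surface. World frame = base frame: x ahead of the robot, y to its left, z up, the work surface at z = 0. Lengths are in mm, angles in rad, forces in N, time in s.
With the tool pointing down it reaches from about 350 to 975 mm from the base axis. Payload 7.1 kg.
Tool frame: the origin (TCP) lies midway between the tips of the shut fingers; the grasp point (between the pads) lies 19 mm behind it; z points along the fingers, y is the line along which they close (so a half turn about z gives the same grasp; the last joint's range is limited). The gripper opens to 88 mm and grips with 3 to 60 N. Pads are 20 mm wide; open, the fingers measure 115 mm over their backs; the gripper's body (75 mm by 178 mm) begins 61 mm behind the grasp point.
Start: joints at [-1.32, 0.423, 1.63, -0, 1.089, -0.019], TCP at [166.605, -602.368, 222.675] pointing down, gripper open.
Joint ranges: [-3, 3], [-0.9, 2.11], [0.09, 2.58], [-1.31, 4.45], [0.11, 2.69], [-2.54, 2.54]. Speed limits (rad/s): [2.39, 2.39, 3.01, 3.14, 3.14, 3.14].

INTERFACE

Orientations are given as a rotation vector (axis times angle).
In Python, from workcell import ctrl gives the robot as it stands.
- The arm moves only by the shell command python3 -m pendant 'ROWS'. ROWS is a JSON object of lists of equal length, an entry for each row: "grip": the opening, from -1 (shut) to 1 (fully open); "linear": the shift along the tool's x, y, z in mm, a list of three; "angular": the turn, a rotation vector about the tool's x, y, z in rad, a list of three. In form: {"grip": [grip, ...], "linear": [[tx, ty, tz], ...], "angular": [[ax, ay, az], ...]}. A call has 1 to 12 rows; each row shifts and turns the commanded pose from where the row before left it, along the tool's axes as they then stand; what a row does not reach is not made up. A row lasts 1/12 s, in which the tool goes at most 41.7 mm and 7.16 degrees, less where a joint would pass 70% of its speed; a pose out of reach is approached as far as the arm can. A call with a gripper value outside its range is refused whole. The fingers move at their own pace and stop on an object; the grip force is fixed at half the most. Time passes only in rows, so rows that do not move let the fingers close. It gives the time, the measured TCP pose, the force, the opening and the grip force at its end, in the units of the state.
- ctrl.get_obs(): the state, without advancing time (a new reading comes with each control period).
- ctrl.get_image(name): name is "side" or "top" or "wrist"; returns the picture (480x640x3 uint8, red, green, blue); there is no depth.
- ctrl.camera_params(name): a dict with "vfov" (degrees; the focal length in pixels is half the picture's height over the tangent of half this angle, whatever the lens; pixels are square), "cx", "cy" (the principal point, pixels), "R" (3x3) and "t" (3): a world point X has camera coordinates R X + t; the wrist camera has in their place "T_tool_cam" (4x4, takes a point from camera to tool coordinates, whose origin is the TCP and whose axes are the flange's). Camera axes: x right, y down, z forward; pixel columns grow to the right and rows downward; lengths in mm; the calibration is good to about 2 mm. A picture is of the moment at which its call begins: read the wrist's pose just before it. camera_params takes no time and is no camera call.
- ctrl.close_job(): hands the job in; it is judged then, once.
The state is a dict: "t": time; "qpos": joint angles; "qvel": joint speeds; "joint_torque": joint torques, N m; "ee_pos": TCP position; "orientation": TCP orientation; "ft_force": force on the tool from outside, world axes, zero at the start; "moment": the same for the moment, N m; "width": finger opening in mm; "grasp_force": force on a finger pad.
Only numpy, scipy, OpenCV 4.12 (cv2) and the standard library are available. Lean on these libraries where they do the work, as an engineer would, in place of code of your own. Each camera call takes 0.05 s, during which the arm holds its last target. There are 200 camera calls.

## Working session

There is one attempt and no reset: what is moved stays moved. The work goes in short steps, Python scripts to look and compute and a shell command to move; the robot and the scene stay as the last step left them, time stands still between calls to the robot, and variables do not carry over. Pictures are saved under pics/ and viewed, at most 10 in all, crops included, and the job is handed in when it is done.

```bash
ls; mkdir -p pics
python3 - <<'E'
from workcell import ctrl
import cv2
o=ctrl.get_obs();print({k:o[k] for k in('t','ee_pos','orientation','width')})
for n in('side','top','wrist'):
    cv2.imwrite(f'pics/{n}0.png',ctrl.get_image(n)[:,:,::-1]);print(n,ctrl.camera_params(n))
E
```

```text
pics
{'t': 0.0, 'ee_pos': array([ 166.44075413, -601.84077841,  221.9056759 ]), 'orientation': array([-3.11154473e+00, -4.22326752e-01,  3.42666899e-04]), 'width': 87.9146453309333}
side {'vfov': 52.830225296076975, 'cx': 323.3090186368567, 'cy': 239.61097755369298, 'R': array([[ 0.99317795, -0.11637205,  0.00742352],
       [-0.05967822, -0.56195277, -0.82501369],
       [ 0.1001802 ,  0.81894239, -0.56506397]]), 't': array([-554.02010904,   67.53444032,  882.50906197])}
top {'vfov': 57.275697762400476, 'cx': 315.0992547220598, 'cy': 239.3682008077333, 'R': array([[-0.01106008, -0.99960997, -0.02564341],
       [-0.99889617,  0.01221574, -0.04535659],
       [ 0.04565215,  0.02511346, -0.99864168]]), 't': array([  7.84929023, 543.67897079, 883.00689422])}
wrist {'vfov': 61.69818682230788, 'cx': 317.530769831469, 'cy': 231.16641433274552, 'T_tool_cam': array([[-1.70066030e-04, -9.54374013e-01, -2.98613823e-01,
         8.26516295e+01],
       [ 9.99999979e-01, -1.28612935e-04, -1.58469499e-04,
         6.84008685e-04],
       [ 1.12833572e-04, -2.98613844e-01,  9.54374015e-01,
        -1.62609632e+02],
       [ 0.00000000e+00,  0.00000000e+00,  0.00000000e+00,
         1.00000000e+00]])}
```

View pics/side0.png

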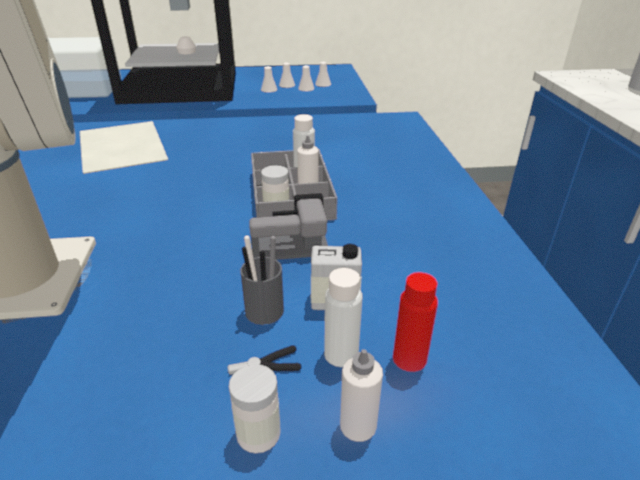

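View pics/top0.png

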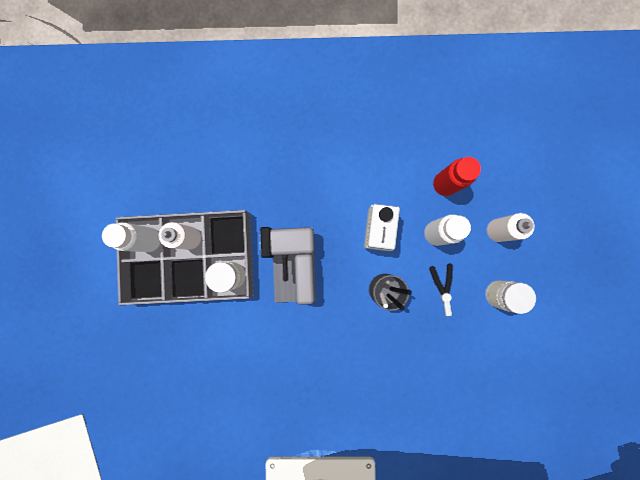

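Side view: can (342,320), bottle (360,400), jar (255,405), red decoy (415,325); packed can (303,135), packed bottle (308,165), packed jar (275,185) in the crate. Top view: can cap (455,229), bottle spout (526,225), jar lid (519,297), empty cells (145,281), (187,279), (227,236), and scanner at (292,265).

Could be mistaken: can ↔ red can (415,325) / packed can (303,135); bottle ↔ packed bottle (308,165); jar ↔ packed jar (275,185); tin (335,275) is white too. I choose the loose bare/white ones and check in a crop.

```bash
cat > h.py <<'E'
import numpy as np,cv2
from workcell import ctrl
from scipy.spatial.transform import Rotation as Ro
def cam(n,obs=None):
    p=ctrl.camera_params(n);f=240/np.tan(np.radians(p['vfov']/2))
    K=np.array([[f,0,p['cx']],[0,f,p['cy']],[0,0,1]])
    if 'R' in p: return K,np.array(p['R']),np.array(p['t'])
    T=np.eye(4);T[:3,:3]=Ro.from_rotvec(obs['orientation']).as_matrix();T[:3,3]=obs['ee_pos']
    M=np.linalg.inv(T@p['T_tool_cam']);return K,M[:3,:3],M[:3,3]
def ray(c,px):
    K,R,t=c;return -R.T@t,R.T@np.linalg.solve(K,[px[0],px[1],1.])
def onz(c,px,z):
    o,d=ray(c,px);return o+d*(z-o[2])/d[2]
def tri(c1,p1,c2,p2):
    P=[c[0]@np.c_[c[1],c[2]] for c in(c1,c2)]
    X=cv2.triangulatePoints(P[0],P[1],np.float64(p1).reshape(2,1),np.float64(p2).reshape(2,1)).ravel();return X[:3]/X[3]
def proj(c,X):
    q=c[0]@(c[1]@np.array(X,float)+c[2]);return q[:2]/q[2]
def nonblue(im):
    a=im.astype(int);return ((a[:,:,2]<1.35*a[:,:,0]+12)).astype(np.uint8)
E
python3 - <<'E'
from h import *
T=cv2.imread('pics/top0.png');S=cv2.imread('pics/side0.png')
ct,cs=cam('top'),cam('side')
print('camC',-ct[1].T@ct[2],-cs[1].T@cs[2])
for nm,im in(('top',T),('side',S)):
    m=nonblue(im[:,:,::-1]);n,l,st,ce=cv2.connectedComponentsWithStats(m)
    for i in range(1,n):
        if 150<st[i,4]<20000: print(nm,st[i],ce[i].round(1),cv2.minAreaRect(np.argwhere(l==i)[:,::-1].astype(np.float32)))
c1=cv2.resize(T[200:312,95:325],None,fx=3.4,fy=3.4,interpolation=cv2.INTER_CUBIC)
cv2.imwrite('pics/c1.png',c1)
a=cv2.resize(S[260:460,220:450],None,fx=2,fy=2,interpolation=cv2.INTER_CUBIC)
b=cv2.resize(T[205:325,415:545],None,fx=2.6,fy=2.6,interpolation=cv2.INTER_CUBIC)
o=np.zeros((400,460+338,3),np.uint8);o[:,:460]=a;o[:312,460:]=b
cv2.imwrite('pics/c2.png',o)
E
```

```text
camC [502.8544892  -20.97056646 906.66819063] [ 465.86095564 -749.24536655  558.50369472]
top [ 433  157   48   39 1233] [456.8 175.8] ((457.1463623046875, 176.18292236328125), (28.57979965209961, 51.84968948364258), 51.34019088745117)
top [ 364  204   36   47 1385] [381.6 227.3] ((381.6143493652344, 227.2137451171875), (31.057188034057617, 45.15604019165039), 6.842772960662842)
top [  102   210   152    95 12167] [182.3 256.8] ((177.372314453125, 257.7015380859375), (88.41920471191406, 148.43775939941406), 86.8201675415039)
top [ 487  213   48   29 1061] [510.7 227.6] ((510.44122314453125, 228.26473999023438), (25.951313018798828, 47.2944450378418), 75.96376037597656)
top [ 425  215   46   31 1094] [447.3 229.9] ((447.3471984863281, 229.35374450683594), (28.547359466552734, 46.32337951660156), 82.40535736083984)
top [ 261  227   55   77 3375] [290.9 262.7] ((287.6761779785156, 264.9620666503906), (77.54031372070312, 52.6177864074707), 88.15238952636719)
top [430 264  22  53 455] [444.  288.2] ((440.5, 290.0), (52.0, 21.0), 90.0)
top [ 369  274   42   37 1137] [389.1 291.6] ((388.800
[... 474 characters left out ...]
695] [310.5 267.5] ((303.072021484375, 282.6201171875), (333.5409851074219, 124.47539520263672), 79.61113739013672)
side [  79  121   89   53 3432] [120.3 146.6] ((121.57403564453125, 145.35902404785156), (43.24752426147461, 86.3039779663086), 80.83765411376953)
side [624 205  16  39 305] [633.2 228.1] ((635.0690307617188, 224.82760620117188), (10.39893913269043, 39.73880386352539), 21.801406860351562)
side [ 392  272   46  101 3450] [415.2 321.8] ((415.7425537109375, 321.64031982421875), (38.3706169128418, 100.84144592285156), 7.4314093589782715)
side [ 228  346   73  108 4464] [257.  400.5] ((267.7079162597656, 400.4207763671875), (100.94916534423828, 73.87171173095703), 81.67434692382812)
```

View pics/c1.png

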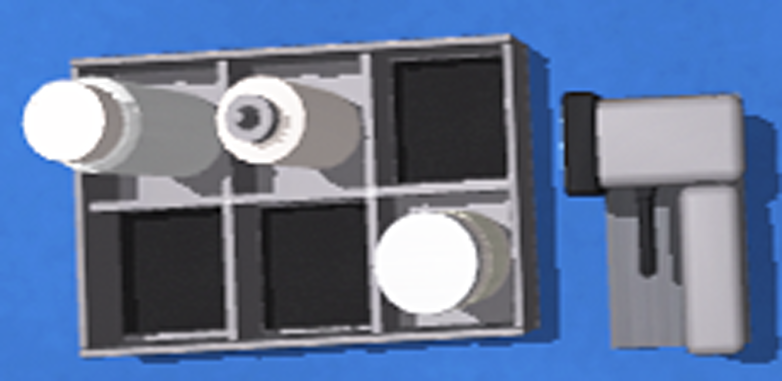

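View pics/c2.png

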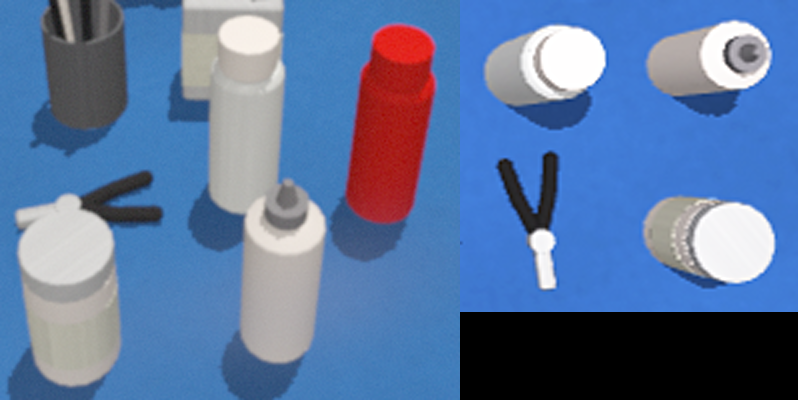

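Crop c1: crate rim corners (73,62),(512,38),(524,330),(82,353); empty cells lower-left, lower-middle and upper-right; scanner head (670,140), grip (715,270). Crop c2 confirms the choice: bare can cap (249,35), bottle spout (288,182), jar lid (66,240), red decoy apart at (400,130).

Run:
```python
from h import *
np.set_printoptions(precision=1,suppress=True)
ct,cs=cam('top'),cam('side')
for n,pt,ps,b,h in(('can',(456.2,227.7),(344.5,277.5),(437.6,230.5),150),('bottle',(525.8,224.2),(364,351),(499,230.8),140),('jar',(520.8,298.5),(253,380),(500,294.5),100)):
    print(n,tri(ct,pt,cs,ps),onz(ct,pt,h),onz(ct,b,0))
k=np.array([(73,62),(512,38),(524,330),(82,353)])/3.4+[95,200]
W=np.array([onz(ct,p,55) for p in k]);print('crate',W,W.mean(0),[np.linalg.norm(W[i]-W[i-1]) for i in range(4)])
d=(W[0]+W[3]-W[1]-W[2])[:2];yaw=np.arctan2(-d[0],d[1]);print('yaw',yaw)
d=(W[0]+W[1]-W[2]-W[3])[:2];print('yaw2',np.arctan2(d[1],d[0]))
c=W.mean(0)[:2];R=np.array([[np.cos(yaw),-np.sin(yaw)],[np.sin(yaw),np.cos(yaw)]])
for i in(-42,42):
  for j in(-84,0,84):
    X=c+R@[i,j];print(i,j,X,(proj(ct,[*X,11])-[95,200])*3.4)
s=lambda x,y:np.array([x,y])/3.4+[95,200]
for n,p,z in(('headTR',(743,95),88),('headTL',(597,97),88),('headBL',(600,185),88),('gripBR',(746,352),80),('gripBL',(688,350),80),('gripTopR',(745,190),80),('gripTL',(683,190),80),('trigEnd',(648,275),75),('trigTop',(647,188),75),('nose tl',(565,93),75),('nosebl',(568,193),75)):
    print(n,onz(ct,s(*p),z))
for n,p,z in(('tin',(383,228),100),('pot',(389,292),60)): print(n,onz(ct,p,z))
for n,p,z in(('plierend',(447,313),10),('handle',(434,266),10),('handle2',(449,265),10)): print(n,onz(ct,p,z))
```

```text
can [ 555.9 -245.   146.2] [ 554.5 -243.8  150. ] [ 559.4 -249.9    0. ]
bottle [ 560.7 -368.3  135.5] [ 559.7 -366.2  140. ] [ 557.2 -374.6    0. ]
jar [ 430.  -369.4  103.6] [ 428.3 -370.9  100. ] [ 427.6 -372.8    0. ]
crate [[588.2 390.9  55. ]
 [598.6 135.7  55. ]
 [431.5 129.5  55. ]
 [420.7 384.1  55. ]] [509.7 260.   55. ] [np.float64(167.66303268127587), np.float64(255.41405229295881), np.float64(167.1751589906967), np.float64(254.80873039256204)]
yaw 0.04169607424281555
yaw2 0.03902881311348851
-42 -84 [471.3 174.4] [462.2 257.9]
-42 0 [467.8 258.3] [323.6 265.2]
-42 84 [464.3 342.2] [185.5 272.4]
42 -84 [555.2 177.9] [456.1 118.5]
42 0 [551.7 261.8] [318.1 126. ]
42 84 [548.2 345.7] [180.7 133.5]
headTR [561.7   2.3  88. ]
headTL [561.6  82.7  88. ]
headBL [513.2  81.4  88. ]
gripBR [420.5   2.4  80. ]
gripBL [421.9  34.4  80. ]
gripTopR [509.6   2.   80. ]
gripTL [510.   36.3  80. ]
trigEnd [463.   56.6  75. ]
trigTop [511.4  56.8  75. ]
nose tl [565.  102.3  75. ]
nosebl [509.1 101.   75. ]
tin [ 559.1 -125.4  100. ]
pot [ 439.2 -139.8   60. ]
plierend [ 392.3 -262.3   10. ]
handle [ 487.  -238.5   10. ]
handle2 [ 488.7 -268.6   10. ]
```

```bash
python3 -m pendant '{"grip":[0.6,0.6,0.6,0.6,0.6,0.6,0.6,0.6,0.6,0.6,0.6,0.6],"linear":[[0,0,0],[0,0,0],[0,0,0],[0,0,0],[0,0,0],[0,0,0],[0,0,0],[0,0,0],[0,0,0],[0,0,0],[0,0,0],[0,0,0]],"angular":[[0,0,-0.1085],[0,0,-0.1085],[0,0,-0.1085],[0,0,-0.1085],[0,0,-0.1085],[0,0,-0.1085],[0,0,-0.1085],[0,0,-0.1085],[0,0,-0.1085],[0,0,-0.1085],[0,0,-0.1085],[0,0,-0.1085]]}'
cat > s.py <<'E'
from h import *
import sys
np.set_printoptions(precision=1,suppress=True)
o=ctrl.get_obs();M=Ro.from_rotvec(o['orientation']).as_matrix()
print('t',round(o['t'],2),'p',o['ee_pos'],'yaw',round(np.degrees(np.arctan2(M[1,0],M[0,0])),2),'z',(M[:,2]*100),'w',o['width'],'g',o['grasp_force'],'F',o['ft_force'])
if len(sys.argv)>3:
    d=np.array(sys.argv[1:4],float)-o['ee_pos'];print('tool',M.T@d)
E
python3 s.py 556 -300 222
```

```text
t: 1.15
ee_pos: [166.6, -602.1, 222.3]
orientation: [-2.214, -2.228, -0.001]
ft_force: [0.2, 0.3, 0.2]
width: 70.4
grasp_force: 0.0
t 1.15 p [ 166.6 -602.1  222.3] yaw 90.36 z [  -0.     0.1 -100. ] w 70.36591608007416 g 0.0 F [0.2 0.3 0.2]
tool [299.6 391.4   0.5]
```

```bash
python3 -m pendant '{"grip":[0.6,0.6,0.6,0.6,0.6,0.6,0.6,0.6,0.6,0.6,0.6,0.6],"linear":[[14,16,-2],[25,30,-3],[25,30,-3],[25,30,-3],[25,30,-3],[25,30,-3],[25,30,-3],[25,30,-3],[25,30,-3],[25,30,-3],[20,24,0],[8,9,0]],"angular":[[0,0,0],[0,0,0],[0,0,0],[0,0,0],[0,0,0],[0,0,0],[0,0,0],[0,0,0],[0,0,0],[0,0,0],[0,0,0.006],[0,0,0]]}'
python3 - <<'E'
from h import *
o=ctrl.get_obs();im=ctrl.get_image('wrist');c=cam('wrist',o);np.savez('w1',K=c[0],R=c[1],t=c[2])
cv2.imwrite('pics/w1.png',im[:,:,::-1])
print(o['ee_pos'],o['qvel'].round(3) if hasattr(o['qvel'],'round') else o['qvel'])
for n,X in(('can',(556,-247,150)),('bottle',(559,-369,140)),('jar',(428,-371,100)),('can',(556,-247,0)),('bottle',(559,-369,0)),('jar',(428,-371,0))): print(n,proj(c,X))
E
```

```text
t: 2.15
ee_pos: [488.1, -332.5, 251.8]
orientation: [2.224, 2.218, 0.002]
ft_force: [-0.8, -0.0, -0.1]
width: 70.0
grasp_force: 0.0
[ 488.12331185 -332.45682288  251.76854474] [ 0.19   0.05  -0.055 -0.024  0.023  0.178]
can [425.10197586 100.22107893]
bottle [412.98853052 273.82306297]
jar [245.35318516 257.33439986]
can [386.04808284 102.29601387]
bottle [383.36565486 221.75095333]
jar [261.30803466 223.84594896]
```

View pics/w1.png

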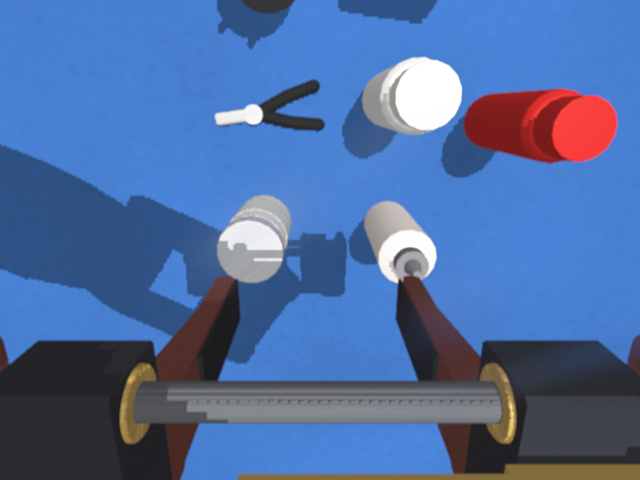

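Wrist view: can cap centre (426,95), bottle spout tip (412,266), jar lid (251,249), red decoy cap (582,128) to the can's +x side.

```bash
python3 - <<'E'
from h import *
np.set_printoptions(precision=1,suppress=True)
w=np.load('w1.npz');c=(w['K'],w['R'],w['t']);ct=cam('top');cs=cam('side')
for n,p,pt,ps,h in(('can',(426,95),(456.2,227.7),(344.5,277.5),150),('bottle',(412,266),(525.8,224.2),(364,351),140),('jar',(251,249),(520.8,298.5),(253,380),100)):
    print(n,onz(c,p,h),tri(c,p,ct,pt),tri(c,p,cs,ps))
print('red',onz(c,(582,128),150),onz(c,(488,128),0))
E
python3 s.py 556 -247 252
```

```text
can [ 556.3 -243.9  150. ] [ 555.  -243.5  152.2] [ 557.3 -243.8  145.2]
bottle [ 557.8 -362.8  140. ] [ 559.7 -367.   134.9] [ 561.  -365.9  132.6]
jar [ 433.1 -363.6  100. ] [ 431.6 -364.3  109. ] [ 431.4 -364.5   97.3]
red [ 657.4 -264.1  150. ] [ 659.2 -271.7    0. ]
t 2.2 p [ 488.1 -332.3  251.5] yaw 89.91 z [   0.1    0.1 -100. ] w 70.02208455743587 g 0.0 F [0.1 0.7 0.3]
tool [85.4 67.7 -0.3]
```

```bash
python3 -m pendant '{"grip":[0.7,0.7,0.7,0.7,0.7,0.7,0.7,0.7,0.7,0.7,0.7,0.7],"linear":[[12,10,0],[25,20,0],[25,19,0],[18,13,0],[8,6,0],[0,0,10],[0,0,25],[0,0,35],[0,0,35],[0,0,30],[0,0,15],[0,0,5]],"angular":[[0,0,0],[0,0,0],[0,0,0],[0,0,0],[0,0,0],[0,0,0],[0,0,0],[0,0,0],[0,0,0],[0,0,0],[0,0,0],[0,0,0]]}'; python3 s.py 556 -244.5 81
```

```text
t: 3.2
ee_pos: [550.2, -248.1, 92.7]
orientation: [-2.224, -2.21, 0.004]
ft_force: [-0.9, -0.5, 0.2]
width: 74.5
grasp_force: 0.0
t 3.2 p [ 550.2 -248.1   92.7] yaw 89.64 z [  -0.6    0.2 -100. ] w 74.5468035298311 g 0.0 F [-0.9 -0.5  0.2]
tool [ 3.6  5.9 11.7]
```

```bash
python3 -m pendant '{"grip":[0.7,0.7,0.7],"linear":[[0,0,0],[0,0,0],[0,0,0]],"angular":[[0,0,0],[0,0,0],[0,0,0]]}'>/dev/null; python3 s.py 556 -244.5 81
```

```text
t 3.45 p [ 554.4 -248.5   98.1] yaw 89.68 z [   0.2   -0.1 -100. ] w 74.52340912537132 g 0.0 F [0.2 0.3 0.6]
tool [ 4.   1.5 17.1]
```

```bash
python3 -m pendant '{"grip":[0.7,0.7,0.7,0.7,-1,-1,-1,-1,-1,-1],"linear":[[3,1.5,6],[1,0,8],[0,0,3],[0,0,0],[0,0,0],[0,0,0],[0,0,0],[0,0,0],[0,0,0],[0,0,0]],"angular":[[0,0,0],[0,0,0],[0,0,0],[0,0,0],[0,0,0],[0,0,0],[0,0,0],[0,0,0],[0,0,0],[0,0,0]]}'>/dev/null; python3 s.py 464.3 342.2 260
```

```text
t 4.28 p [ 555.7 -243.6   79.9] yaw 89.71 z [   0.1   -0.  -100. ] w 51.69912356501068 g 29.918564737890847 F [0.3 0.9 0.2]
tool [ 585.3  -94.2 -180.3]
```

```bash
python3 -m pendant '{"grip":[-1,-1,-1,-1,-1,-1,-1,-1,-1,-1,-1,-1],"linear":[[0,0,-10],[0,0,-25],[0,0,-35],[0,0,-35],[5,0,-35],[12,-2,-25],[20,-4,-10],[28,-5,0],[32,-5,0],[32,-5,0],[32,-5,0],[32,-5,0]],"angular":[[0,0,0],[0,0,0],[0,0,0],[0,0,0],[0,0,0],[0,0,0],[0,0,0],[0,0,0],[0,0,0],[0,0,0],[0,0,0],[0,0,0]]}'; python3 -m pendant '{"grip":[-1,-1,-1,-1,-1,-1,-1,-1,-1,-1,-1,-1],"linear":[[34,-6,0],[34,-6,0],[34,-6,0],[34,-6,0],[34,-6,0],[34,-6,0],[34,-6,0],[34,-6,0],[34,-6,0],[30,-4,0],[22,-2,0],[10,0,0]],"angular":[[0,0,0],[0,0,0],[0,0,0],[0,0,0],[0,0,0],[0,0,0],[0,0,0],[0,0,0],[0,0,0],[0,0,0],[0,0,-0.02],[0,0,-0.025]]}' >/dev/null; python3 -m pendant '{"grip":[-1,-1],"linear":[[0,0,0],[0,0,0]],"angular":[[0,0,0],[0,0,0]]}' >/dev/null; python3 s.py 464.3 342.2 255
```

```text
t: 5.28
ee_pos: [524.1, -49.0, 255.0]
orientation: [-2.227, -2.215, 0.001]
ft_force: [0.8, -0.4, -3.5]
width: 51.7
grasp_force: 29.9
t 6.45 p [466.5 317.4 254.5] yaw 92.32 z [  -0.1   -0.1 -100. ] w 51.13646009827439 g 29.904041999252513 F [-0.   0.4 -2.3]
tool [24.8 -1.2 -0.5]
```

```bash
python3 -m pendant '{"grip":[-1,-1,-1,-1,-1,-1,-1,-1,-1,-1,-1,-1],"linear":[[10,-1,0],[11,0,0],[4,0,0],[0,0,0],[0,0,10],[0,0,25],[0,0,35],[0,0,35],[0,0,25],[0,0,16],[0,0,8],[0,0,2]],"angular":[[0,0,0],[0,0,0],[0,0,0],[0,0,0],[0,0,0],[0,0,0],[0,0,0],[0,0,0],[0,0,0],[0,0,0],[0,0,0],[0,0,0]]}'>/dev/null;  python3 -m pendant '{"grip":[-1,-1],"linear":[[0,0,0],[0,0,1]],"angular":[[0,0,0],[0,0,0]]}' >/dev/null; python3 s.py 464.3 342.2 91
python3 - <<'E'
from h import *
cv2.imwrite('pics/t2.png',np.hstack([cv2.resize(x,None,fx=s,fy=s,interpolation=cv2.INTER_CUBIC) for x,s in((ctrl.get_image('top')[190:320,80:210,::-1],3),(ctrl.get_image('wrist')[20:280,120:520,::-1],1.5))]))
E
```

```text
t 7.62 p [465.8 343.4  98.8] yaw 92.28 z [   0.2    0.1 -100. ] w 51.80455895760377 g 29.904182094032876 F [-0.5 -0.1 -3.1]
tool [-1.1 -1.6  7.8]
```

View pics/t2.png

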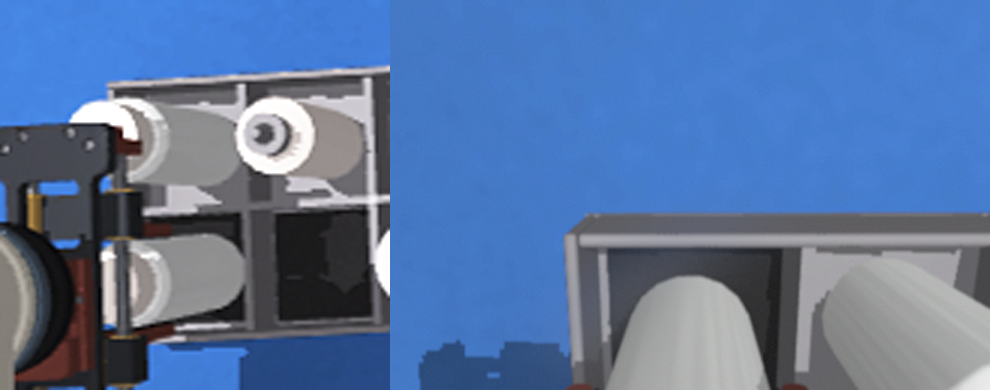

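Can is centred over its pad (crop: can axis x≈690, cell 605–780); the packed can stands clear at right. Lowering slowly.

```bash
python3 -m pendant '{"grip":[-1,-1,-1,-1,-1,-1,-1,-1],"linear":[[0,0,2],[0,0,2],[0,0,1.5],[0,0,1],[0,0,0.7],[0,0,0.5],[0,0,0.5],[0,0,0]],"angular":[[0,0,0],[0,0,0],[0,0,0],[0,0,0],[0,0,0],[0,0,0],[0,0,0],[0,0,0]]}'>/dev/null; python3 s.py
```

```text
t 8.38 p [465.4 343.2  90.7] yaw 92.3 z [   0.1    0.1 -100. ] w 51.52302497051763 g 29.95359654573349 F [-2.  -1.4  8.3]
```

Pad contact (+8 N up). Release and rise.

```bash
python3 -m pendant '{"grip":[0.5,0.5,0.5,0.5,0.5,0.5,0.5,0.5,0.5,0.5,0.5,0.5],"linear":[[0,0,0],[0,0,0],[0,0,0],[0,0,0],[0,0,-5],[0,0,-15],[0,0,-30],[0,0,-40],[0,0,-40],[-10,0,-25],[-30,0,-5],[-40,0,0]],"angular":[[0,0,0],[0,0,0],[0,0,0],[0,0,0],[0,0,0],[0,0,0],[0,0,0],[0,0,0],[0,0,0],[0,0,0],[0,0,0],[0,0,0]]}'; python3 s.py 430.5 -367 250
```

```text
t: 9.38
ee_pos: [469.7, 264.6, 252.8]
orientation: [2.172, 2.267, 0.01]
ft_force: [0.6, -0.5, -1.1]
width: 65.7
grasp_force: 0.0
t 9.38 p [469.7 264.6 252.8] yaw 92.46 z [   0.6    0.3 -100. ] w 65.72455709550768 g 0.0 F [ 0.6 -0.5 -1.1]
tool [-629.4  -66.3    0.4]
```

```bash
python3 -m pendant '{"grip":[0.5,0.5,0.5,0.5,0.5,0.5,0.5,0.5,0.5,0.5,0.5,0.5],"linear":[[-33,-3,0],[-33,-3,0],[-33,-3,0],[-33,-3,0],[-33,-3,0],[-33,-3,0],[-33,-4,0],[-33,-4,0],[-33,-4,0],[-33,-4,0],[-33,-4,0],[-33,-4,0]],"angular":[[0,0,0],[0,0,0],[0,0,0],[0,0,0],[0,0,0],[0,0,0],[0,0,0],[0,0,0],[0,0,0],[0,0,0],[0,0,0],[0,0,0]]}'>/dev/null;  python3 -m pendant '{"grip":[0.9,0.9,0.9,0.9,0.9,0.9,0.9,0.9,0.9],"linear":[[-33,-4,0],[-33,-4,0],[-33,-4,0],[-33,-4,0],[-33,-4,0],[-20,-3,0],[-8,0,0],[0,0,0],[0,0,0]],"angular":[[0,0,0],[0,0,0],[0,0,0],[0,0,0],[0,0,0],[0,0,0],[0,0,0],[0,0,0],[0,0,0]]}' >/dev/null; python3 s.py 430.5 -367 70
```

```text
t 11.13 p [ 426.6 -327.5  249.4] yaw 92.26 z [  -0.     0.1 -100. ] w 83.83817532600351 g 0.0 F [-0.2  0.2 -0.1]
tool [-39.8   2.4 179.3]
```

```bash
python3 -m pendant '{"grip":[0.9,0.9,0.9,0.9,0.9,0.9,0.9,0.9,0.9,0.9,0.9,0.9],"linear":[[-12,1,0],[-18,1.5,0],[-9.5,0,0],[0,0,10],[0,0,25],[0,0,35],[0,0,40],[0,0,35],[0,0,22],[0,0,12],[0,0,4],[0,0,0]],"angular":[[0,0,0],[0,0,0],[0,0,0],[0,0,0],[0,0,0],[0,0,0],[0,0,0],[0,0,0],[0,0,0],[0,0,0],[0,0,0],[0,0,0]]}'>/dev/null;  python3 -m pendant '{"grip":[0.9,-1,-1,-1,-1,-1,-1,-1],"linear":[[0,0,0],[0,0,0],[0,0,0],[0,0,0],[0,0,0],[0,0,0],[0,0,0],[0,0,0]],"angular":[[0,0,0],[0,0,0],[0,0,0],[0,0,0],[0,0,0],[0,0,0],[0,0,0],[0,0,0]]}' >/dev/null; python3 s.py 467.8 258.3 245
```

```text
t 12.8 p [ 431.2 -367.8   67.1] yaw 92.29 z [   0.1   -0.1 -100. ] w 55.71668974585989 g 29.99718949198723 F [ 0.3 -0.   6.5]
tool [ 624.    61.7 -178.3]
```

```bash
python3 -m pendant '{"grip":[-1,-1,-1,-1,-1,-1,-1,-1,-1,-1,-1,-1],"linear":[[0,0,-10],[0,0,-25],[0,0,-37],[0,0,-37],[5,0,-37],[12,1,-25],[20,2,-9],[30,3,0],[33,3,0],[33,3,0],[33,3,0],[33,3,0]],"angular":[[0,0,0],[0,0,0],[0,0,0],[0,0,0],[0,0,0],[0,0,0],[0,0,0],[0,0,0],[0,0,0],[0,0,0],[0,0,0],[0,0,0]]}'>/dev/null; python3 -m pendant '{"grip":[-1,-1,-1,-1,-1,-1,-1,-1,-1,-1,-1,-1],"linear":[[33,3.5,0],[33,3.5,0],[33,3.5,0],[33,3.5,0],[33,3.5,0],[33,3.5,0],[33,3.5,0],[33,3.5,0],[33,3.5,0],[33,3.5,0],[33,3.5,0],[33,3.5,0]],"angular":[[0,0,0],[0,0,0],[0,0,0],[0,0,0],[0,0,0],[0,0,0],[0,0,0],[0,0,0],[0,0,0],[0,0,0],[0,0,0],[0,0,0]]}' >/dev/null; python3 -m pendant '{"grip":[-1,-1,-1,-1],"linear":[[19,1,0],[10,0,0],[0,0,0],[0,0,0]],"angular":[[0,0,0],[0,0,0],[0,0,0],[0,0,0]]}' >/dev/null; python3 s.py 467.8 258.3 78
```

```text
t 15.13 p [466.3 257.9 246.3] yaw 92.34 z [  -0.1   -0.1 -100. ] w 55.89972450455562 g 29.994042366743088 F [-0.  -0.3 -2.1]
tool [  0.5   1.7 168.3]
```

```bash
python3 -m pendant '{"grip":[-1,-1,-1,-1,-1,-1,-1,-1,-1],"linear":[[0.5,1.5,0],[0,0,10],[0,0,25],[0,0,35],[0,0,35],[0,0,28],[0,0,17],[0,0,8],[0,0,2]],"angular":[[0,0,0],[0,0,0],[0,0,0],[0,0,0],[0,0,0],[0,0,0],[0,0,0],[0,0,0],[0,0,0]]}'>/dev/null;  python3 -m pendant '{"grip":[-1,-1,-1,-1,-1,-1,-1],"linear":[[0,0,0],[0,0,2],[0,0,2],[0,0,1],[0,0,1],[0,0,0.5],[0,0,0]],"angular":[[0,0,0],[0,0,0],[0,0,0],[0,0,0],[0,0,0],[0,0,0],[0,0,0]]}' >/dev/null; python3 s.py 467.8 258.3 78
```

```text
t 16.47 p [468.4 259.1  80.2] yaw 92.3 z [   0.    0. -100.] w 55.982488053201216 g 29.994055777788162 F [ 0.4  0.4 -1.7]
tool [-0.8 -0.6  2.2]
```

```bash
python3 -m pendant '{"grip":[-1,-1,-1,-1,-1],"linear":[[0,0,0.8],[0,0,0.7],[0,0,0.5],[0,0,0.3],[0,0,0]],"angular":[[0,0,0],[0,0,0],[0,0,0],[0,0,0],[0,0,0]]}'>/dev/null; python3 s.py
```

```text
t 16.88 p [468.4 259.1  78. ] yaw 92.29 z [   0.    0. -100.] w 55.7362459689839 g 29.995626211166382 F [-1.4  0.5  3.9]
```

```bash
python3 -m pendant '{"grip":[0.55,0.55,0.55,0.55,0.55,0.55,0.55,0.55,0.55,0.55,0.55,0.55],"linear":[[0,0,0.2],[0,0,0],[0,0,0],[0,0,0],[0,0,-5],[0,0,-15],[0,0,-30],[0,0,-40],[0,0,-40],[0,0,-30],[-15,0,-15],[-30,3,0]],"angular":[[0,0,0],[0,0,0],[0,0,0],[0,0,0],[0,0,0],[0,0,0],[0,0,0],[0,0,0],[0,0,0],[0,0,0],[0,0,0],[0,0,0]]}'>/dev/null; python3 s.py 559.5 -367 252;  python3 -m pendant '{"grip":[0.55,0.55,0.55,0.55,0.55,0.55,0.55,0.55,0.55,0.55,0.55,0.55],"linear":[[-35,4,0],[-35,4,0],[-35,4,0],[-35,4,0],[-35,4,0],[-35,4,0],[-35,4,0],[-35,4,0],[-35,4,0],[-35,4,0],[-35,4,0],[-35,4,0]],"angular":[[0,0,0],[0,0,0],[0,0,0],[0,0,0],[0,0,0],[0,0,0],[0,0,0],[0,0,0],[0,0,0],[0,0,0],[0,0,0],[0,0,0]]}' >/dev/null;  python3 s.py 559.5 -367 252
```

```text
t 17.88 p [475.2 216.5 257.3] yaw 92.46 z [   0.8    0.4 -100. ] w 68.21578966012817 g 0.0 F [ 0.1  0.6 -0.8]
tool [-586.6   59.2    3.6]
t 18.88 p [ 537.7 -205.4  252.9] yaw 92.28 z [   0.   -0. -100.] w 67.8370523028927 g 0.0 F [ 1.  -0.9  0.4]
tool [-162.3   15.3    0.9]
```

```bash
python3 -m pendant '{"grip":[0.8,0.8,0.8,0.8,0.8,0.8,0.8,0.8],"linear":[[-35,3,0],[-35,3,0],[-35,3,0],[-25,3,0],[-12,2,0],[-3,0,0],[0,0,0],[0,0,0]],"angular":[[0,0,0],[0,0,0],[0,0,0],[0,0,0],[0,0,0],[0,0,0],[0,0,0],[0,0,0]]}'>/dev/null; python3 s.py 559.5 -366.5 73
```

```text
t 19.55 p [ 557.4 -346.5  252.3] yaw 92.33 z [  -0.1    0.1 -100. ] w 78.89635264583407 g 0.0 F [0.3 0.2 0.7]
tool [-20.2   1.4 179.3]
```

```bash
python3 -m pendant '{"grip":[0.8,0.8,0.8,0.8,0.8,0.8,0.8,0.8,0.8,0.8,0.8,0.8],"linear":[[-10,1,0],[-10,0.5,0],[0,0,0],[0,0,10],[0,0,25],[0,0,35],[0,0,40],[0,0,33],[0,0,21],[0,0,11],[0,0,4],[0,0,0]],"angular":[[0,0,0],[0,0,0],[0,0,0],[0,0,0],[0,0,0],[0,0,0],[0,0,0],[0,0,0],[0,0,0],[0,0,0],[0,0,0],[0,0,0]]}'>/dev/null;  python3 -m pendant '{"grip":[0.8,-1,-1,-1,-1,-1,-1,-1],"linear":[[0,0,0],[0,0,0],[0,0,0],[0,0,0],[0,0,0],[0,0,0],[0,0,0],[0,0,0]],"angular":[[0,0,0],[0,0,0],[0,0,0],[0,0,0],[0,0,0],[0,0,0],[0,0,0],[0,0,0]]}' >/dev/null; python3 s.py 555.2 177.9 255
```

```text
t 21.22 p [ 560.2 -368.    74. ] yaw 92.29 z [   0.1   -0.  -100. ] w 47.48873271330008 g 29.968842192320153 F [ 0.4 -0.3  2.4]
tool [ 545.6   16.9 -181.3]
```

```bash
python3 -m pendant '{"grip":[-1,-1,-1,-1,-1,-1,-1,-1,-1,-1,-1,-1],"linear":[[0,0,-10],[0,0,-25],[0,0,-37],[0,0,-37],[5,0,-37],[12,0,-25],[20,1,-9],[30,1,0],[33,1,0],[33,1,0],[33,1,0],[33,1,0]],"angular":[[0,0,0],[0,0,0],[0,0,0],[0,0,0],[0,0,0],[0,0,0],[0,0,0],[0,0,0],[0,0,0],[0,0,0],[0,0,0],[0,0,0]]}'>/dev/null; python3 -m pendant '{"grip":[-1,-1,-1,-1,-1,-1,-1,-1,-1,-1,-1,-1],"linear":[[33,1,0],[33,1,0],[33,1,0],[33,1,0],[33,1,0],[33,1,0],[33,1,0],[33,1,0],[33,1,0],[25,1,0],[13,0,0],[3,0,0]],"angular":[[0,0,0],[0,0,0],[0,0,0],[0,0,0],[0,0,0],[0,0,0],[0,0,0],[0,0,0],[0,0,0],[0,0,0],[0,0,0],[0,0,0]]}' >/dev/null; python3 -m pendant '{"grip":[-1,-1],"linear":[[0,0,0],[0,0,0]],"angular":[[0,0,0],[0,0,0]]}' >/dev/null; python3 s.py 555.2 177.9 85
```

```text
t 23.38 p [554.3 168.3 253.4] yaw 92.28 z [  -0.    -0.1 -100. ] w 47.31538210560258 g 29.961960719665512 F [-0.8 -0.3 -1.7]
tool [  9.7   1.4 168.4]
```

```bash
python3 -m pendant '{"grip":[-1,-1,-1,-1,-1,-1,-1,-1,-1,-1],"linear":[[6,1,0],[3.5,0,0],[0,0,10],[0,0,25],[0,0,35],[0,0,35],[0,0,28],[0,0,17],[0,0,8],[0,0,2]],"angular":[[0,0,0],[0,0,0],[0,0,0],[0,0,0],[0,0,0],[0,0,0],[0,0,0],[0,0,0],[0,0,0],[0,0,0]]}'>/dev/null;  python3 -m pendant '{"grip":[-1,-1,-1,-1,-1,-1,-1,-1],"linear":[[0,0,0],[0,0,2],[0,0,2],[0,0,1],[0,0,1],[0,0,0.8],[0,0,0.7],[0,0,0]],"angular":[[0,0,0],[0,0,0],[0,0,0],[0,0,0],[0,0,0],[0,0,0],[0,0,0],[0,0,0]]}' >/dev/null; python3 s.py 555.2 177.9 85
```

```text
t 24.88 p [555.1 178.9  86. ] yaw 92.29 z [   0.    0. -100.] w 47.70402219320353 g 29.96234326972626 F [-0.7  0.2 -2.4]
tool [-1.   0.1  1. ]
```

```bash
python3 -m pendant '{"grip":[-1,-1,-1,-1],"linear":[[0,0,0.5],[0,0,0.5],[0,0,0.3],[0,0,0]],"angular":[[0,0,0],[0,0,0],[0,0,0],[0,0,0]]}'>/dev/null; python3 s.py
```

```text
t 25.22 p [555.2 179.   85. ] yaw 92.29 z [   0.    0. -100.] w 47.278459608161604 g 29.963172239949927 F [-1.   0.1  0.7]
```

```bash
python3 -m pendant '{"grip":[0.5,0.5,0.5,0.5,0.5,0.5,0.5,0.5,0.5,0.5,0.5,0.5],"linear":[[0,0,0.2],[0,0,0],[0,0,0],[0,0,0],[0,0,-5],[0,0,-15],[0,0,-30],[0,0,-40],[0,0,-40],[0,0,-30],[-15,-10,-5],[-30,-20,0]],"angular":[[0,0,0],[0,0,0],[0,0,0],[0,0,0],[0,0,0],[0,0,0],[0,0,0],[0,0,0],[0,0,0],[0,0,0],[0,0,0],[0,0,0]]}'>/dev/null;  python3 -m pendant '{"grip":[1,1,1,1,1,1,1,1,1,1,1,1],"linear":[[-35,-20,0],[-35,-20,0],[-25,-10,0],[0,0,0],[0,0,0],[0,0,0],[0,0,0],[0,0,0],[0,0,0],[0,0,0],[0,0,0],[0,0,0]],"angular":[[0,0,0],[0,0,0],[0,0,0],[0,0,0.12],[0,0,0.12],[0,0,0.12],[0,0,0.12],[0,0,0.12],[0,0,0.12],[0,0,0.12],[0,0,0.12],[0,0,0.12]]}' >/dev/null;  python3 -m pendant '{"grip":[1,1,1,1,1,1,1],"linear":[[0,0,0],[0,0,0],[0,0,0],[0,0,0],[0,0,0],[0,0,0],[0,0,0]],"angular":[[0,0,0.12],[0,0,0.12],[0,0,0.12],[0,0,0.12],[0,0,0.051],[0,0,0],[0,0,0]]}' >/dev/null;python3 s.py 477.5 26.5 200
python3 - <<'E'
from h import *
o=ctrl.get_obs();im=ctrl.get_image('wrist');c=cam('wrist',o);np.savez('w2',K=c[0],R=c[1],t=c[2])
cv2.imwrite('pics/w2.png',im[:,:,::-1])
t=ctrl.get_image('top')[:,:,::-1];cv2.imwrite('pics/t3f.png',t);cv2.imwrite('pics/t3.png',cv2.resize(t[195:315,90:330],None,fx=3.3,fy=3.3,interpolation=cv2.INTER_CUBIC))
E
```

```text
t 27.8 p [480.7  35.8 249.8] yaw 0.1 z [   0.    0. -100.] w 87.95013958701684 g 0.0 F [ 0.3 -0.8 -0.1]
tool [-3.2  9.3 49.8]
```

View pics/w2.png

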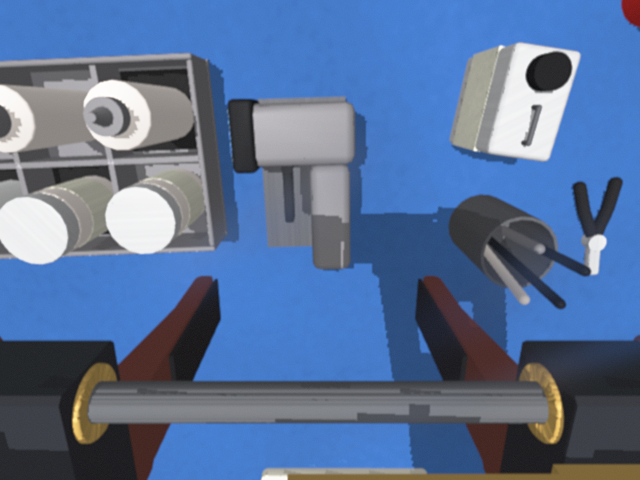

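View pics/t3.png

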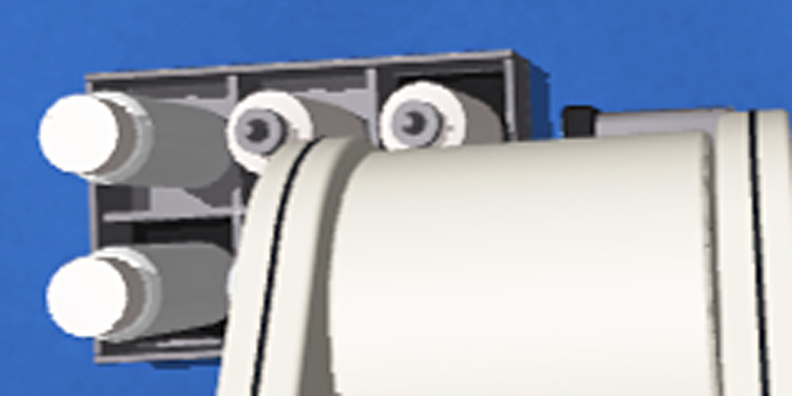

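Wrist view: bottle (120,110), both jars (40,225)/(150,215) upright; scanner trigger (289,195) ending at (289,221), grip edges x≈313/350 at row 260. Top crop: can (90,295), bottle (415,120) upright in their cells.

```bash
python3 - <<'E'
from h import *
np.set_printoptions(precision=1,suppress=True)
w=np.load('w2.npz');c=(w['K'],w['R'],w['t'])
for n,p,z in(('trigend',(289,221),75),('trig L',(284.5,200),75),('trig R',(294,200),75),('grip top L',(312,170),80),('gripTR',(350,170),80),('gripBL',(313,240),80),('gripBR',(350,240),80),('headTL',(255,100),88),('headBL',(255,163),88),('headTR',(354,102),88)): print(n,onz(c,p,z))
E
python3 s.py 477.5 27 48
```

```text
trigend [467.1  60.8  75. ]
trig L [485.8  64.3  75. ]
trig R [485.9  56.1  75. ]
grip top L [512.4  40.6  80. ]
gripTR [512.5   9.1  80. ]
gripBL [451.3  39.8  80. ]
gripBR [451.4   7.5  80. ]
headTL [567.3  84.1  88. ]
headBL [519.2  86.2  88. ]
headTR [566.   8.  88.]
t 27.9 p [480.7  35.8 249.6] yaw 0.09 z [   0.    0. -100.] w 87.77573481722709 g 0.0 F [-0.5 -0.4 -0.4]
tool [ -3.3   8.8 201.6]
```

```bash
python3 -m pendant '{"grip":[1,1,1,1,1,1,1,1,1,1,1,1],"linear":[[-1,4,0],[-1,3,0],[0,0,10],[0,0,25],[0,0,35],[0,0,35],[0,0,30],[0,0,25],[0,0,20],[0,0,14],[0,0,6],[0,0,1]],"angular":[[0,0,0],[0,0,0],[0,0,0],[0,0,0],[0,0,0],[0,0,0],[0,0,0],[0,0,0],[0,0,0],[0,0,0],[0,0,0],[0,0,0]]}'>/dev/null;  python3 -m pendant '{"grip":[1,1],"linear":[[0,0,0],[0,0,0]],"angular":[[0,0,0],[0,0,0]]}' >/dev/null; python3 s.py 479 28.5 48
```

```text
t 29.07 p [479.3  28.8  49.1] yaw -0.01 z [   0.1    0.  -100. ] w 87.77454854768644 g 0.0 F [ 0.3 -0.4  0.7]
tool [-0.3  0.3  1.1]
```

```bash
python3 -m pendant '{"grip":[0.2,0.2,0.2,0.2,0.2],"linear":[[0,0,0],[0,0,0],[0,0,0],[0,0,0],[0,0,0]],"angular":[[0,0,0],[0,0,0],[0,0,0],[0,0,0],[0,0,0]]}'>/dev/null;  python3 s.py;  python3 -m pendant '{"grip":[-1,-1,-1,-1],"linear":[[0,0,0],[0,0,0],[0,0,0],[0,0,0]],"angular":[[0,0,0],[0,0,0],[0,0,0],[0,0,0]]}' >/dev/null; python3 s.py
```

```text
t 29.48 p [479.2  29.5  49.1] yaw -0.04 z [   0.1    0.1 -100. ] w 57.29292196775126 g 4.216947052627802 F [0.  8.9 2.8]
t 29.82 p [479.6  31.4  49.1] yaw -0.03 z [   0.2    0.3 -100. ] w 47.41195776814421 g 27.79678658938792 F [ 0.4 22.6  1. ]
```

```bash
python3 -m pendant '{"grip":[-1,-1,-1,-1,-1],"linear":[[0,-2,0],[0,-1.5,0],[0,0,0],[0,0,0],[0,0,0]],"angular":[[0,0,0],[0,0,0],[0,0,0],[0,0,0],[0,0,0]]}' >/dev/null; python3 s.py; python3 -c "
from h import *
cv2.imwrite('pics/w3.png',ctrl.get_image('wrist')[:,:,::-1])"
```

```text
t 30.23 p [479.6  31.7  49. ] yaw 0.04 z [   0.2   -0.1 -100. ] w 47.68807072991476 g 28.368394821882248 F [ 0.5 -5.2  3.5]
```

View pics/w3.png

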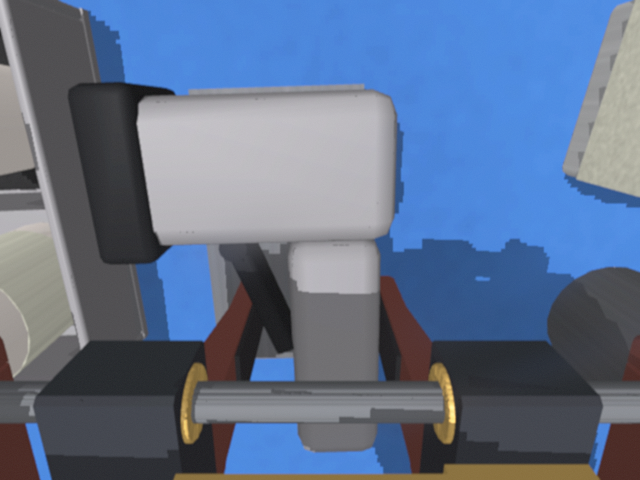

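Trigger (235,245)→(285,350) is swung right onto the grip between the pads: fully squeezed. Hold 0.6 s more, then release and rise.

```bash
python3 -m pendant '{"grip":[-1,-1,-1,-1,-1,-1,-1,-1],"linear":[[0,0,0],[0,0,0],[0,0,0],[0,0,0],[0,0,0],[0,0,0],[0,0,0],[0,0,0]],"angular":[[0,0,0],[0,0,0],[0,0,0],[0,0,0],[0,0,0],[0,0,0],[0,0,0],[0,0,0]]}' >/dev/null; python3 s.py;  python3 -m pendant '{"grip":[1,1,1,1,1,1,1,1,1,1,1,1],"linear":[[0,0,0],[0,0,0],[0,0,0],[0,0,0],[0,0,0],[0,0,0],[0,0,0],[0,0,-10],[0,0,-25],[0,0,-40],[0,0,-40],[0,0,-40]],"angular":[[0,0,0],[0,0,0],[0,0,0],[0,0,0],[0,0,0],[0,0,0],[0,0,0],[0,0,0],[0,0,0],[0,0,0],[0,0,0],[0,0,0]]}' >/dev/null;  python3 -m pendant '{"grip":[1,1,1,1,1,1,1,1,1,1,1,1],"linear":[[0,0,-30],[-10,0,-10],[-20,25,0],[-20,30,0],[-10,30,0],[0,30,0],[0,30,0],[0,30,0],[0,20,0],[0,10,0],[0,0,0],[0,0,0]],"angular":[[0,0,0],[0,0,0],[0,0,0],[0,0,0],[0,0,0],[0,0,0],[0,0,0],[0,0,0],[0,0,0],[0,0,0],[0,0,0],[0,0,0]]}' >/dev/null; python3 s.py; python3 -c "
from h import *
t=ctrl.get_image('top')[180:330,90:550,::-1];s=ctrl.get_image('side')[100:300,200:440,::-1]
o=np.zeros((600,800,3),np.uint8);a=cv2.resize(t,(782,255));b=cv2.resize(s,(408,340));o[:255,:782]=a;o[258:598,:408]=b
cv2.imwrite('pics/end.png',o)"
```

```text
t 30.95 p [479.6  31.7  49. ] yaw 0.03 z [   0.2   -0.1 -100. ] w 47.83705240138506 g 28.384589441120625 F [ 0.9 -4.4  3.3]
t 32.95 p [ 418.4 -172.4  243.6] yaw -0.08 z [  -0.    0. -100.] w 87.60505902746645 g 0.0 F [-0.8  0.7 -0.1]
```

View pics/end.png

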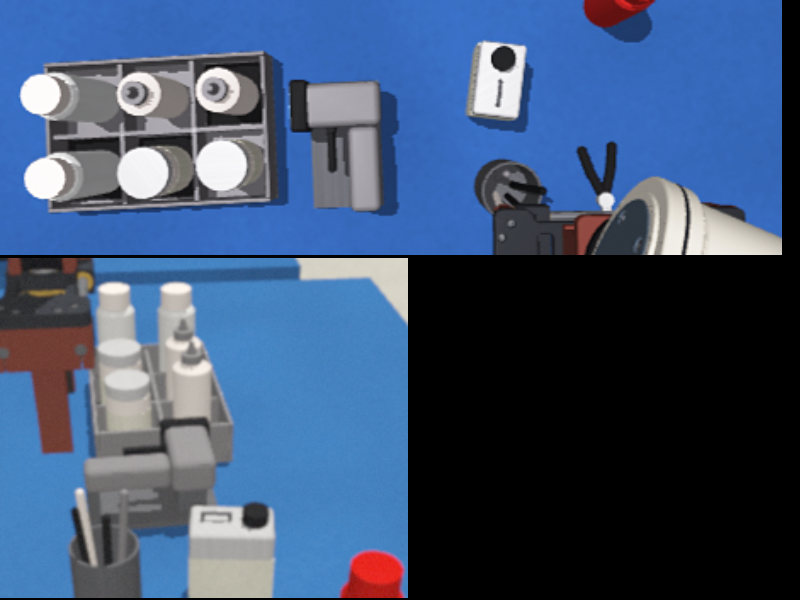

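All six containers stand upright in their cells (top view, new ones at (60,178), (145,170), (220,90)). The trigger is back at rest at (332,148), the bystanders have not moved, and the gripper is clear at z=244. Handing in.

```bash
python3 -c "
from workcell import ctrl
print(ctrl.close_job())"
```

```text
the job is handed in; nothing more can be done
None
```

The can, jar and bottle stand upright on their pads in the three empty cells, the scanner trigger was squeezed fully, held about a second and let spring back, and the job was handed in at about 33 s of the 72 s allowed; the judge's result was not shown.

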